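Set the core-drill slide to the red index and clamp it

TASK

Set up the bench drill for the next porcelain disc: swing the slide's clamp lever fully loose, crank the handwheel until the brass pointer on the slide stands opposite the red index on the scale, then swing the clamp lever back fully tight. Do not turn the wheel while the clamp is tight, let go of everything when done and leave the loose things on the bench where they are.

Things in the scene. Friction and masses are not known exactly. Their poses are not given: they have to be found in the camera images.
- drill: Grey bench core drill with a screw slide, fixed; base casting 345 x 200 x 22 mm. Origin at bench level on the slide's centre line, 130 mm behind the base's front edge. x points from the handwheel (front, towards the robot) to the column (x = +175 mm), y to the left, z up. The slide with its porcelain dish and straps fills x -105 to +80 mm, y +-55 mm, up to 105 mm high.
- drill_bit (a point): Lower end of the core bit, 105 mm above the bench. Above it hangs the drill head: in the drill's frame x +40 to +206 mm, y +-36 mm (feed handles to +60 mm), from 184 up to 297 mm above the bench; keep clear.
- wheel_axis (a point): Point on the handwheel's axis, 62 mm above the bench, level with handle_mid along that axis (same x in the drill's frame). Fixed; its axes are the drill's, and the wheel's axis is its x. The wheel is a black disc 72 mm in diameter, 10 mm thick; its front face lies 42 mm behind this point (towards +x). Below and in front of the wheel there is only bare bench.
- handle_mid (a point): Grip point on the centre line of the red handle: round, 16 mm thick, 58 mm long, sticking out of the wheel's face to the front, parallel to the wheel's axis and 28 mm off it. This point is 42 mm from the face, 17 mm from the free end. The handle spins freely on its own axis, so it can stay pinched firmly from above (closing across the drill's y) through whole turns, 34 to 90 mm up.
- crank (a joint): Angle of the handwheel, rad: 0 = handle at the top; grows clockwise seen from the front: top, right (the drill's -y), bottom, left. One turn clockwise moves the slide 8 mm towards the column (+x). It takes about 3 to 4 N at the handle with the clamp loose, drags heavily with it tight, and stays where it is left.
- carriage (a joint): Position of the slide along the drill's x, m: grows towards the column. Moved only by the handwheel (8 mm a turn).
- pointer_tip (a point): Tip of the brass pointer on the left (+y) side of the slide, about 61 mm above the bench; it points to the left, at the white scale with black lines every 5 mm.
- index_tip (a point): Tip of the red index, a red rider 16 mm wide screwed on the scale rail, pointing right at the slide; fixed. Its axes are the drill's axes. The slide is set when pointer_tip and index_tip have the same x in the drill's frame. At the start the pointer is 12 to 28 mm short of it (on the wheel's side).
- lever (a joint): Angle of the slide's clamp lever, rad: 0 = loose stop, 1.5 = tight stop; grows clockwise seen from above. It starts tight (1.25 to 1.45). Loose is below 0.35, tight is above 1.2. It takes about 2 N at the knob, rising to 4 N when tight, and stays where it is left. It can be pushed by the closed fingers from above.
- lever_pivot (a point): Point on the lever's upright axis at the height of the knob's centre, 74 mm above the bench, on the right (-y) side of the slide. Its axes are the drill's. In the drill's frame the arm points at the angle -0.82 rad minus the joint value (from +x towards +y): loose = outward and towards the column, tight = outward and to the front.
- lever_knob (a point): Centre of the black knob, 20 mm in diameter, on the end of the lever's arm, 68 mm from the pivot axis. The arm is a round dark bar 11 mm thick, 64 to 74 mm above the bench. On both sides of the arm there is free space above the drill's base (22 mm high, ending 100 mm right of the centre line) and above the bench.
- dish: Loose white porcelain plate, 170 mm in diameter, 22 mm high; origin under its centre. Leave alone.
- jar: Loose glass jar with green lid, 60 mm in diameter, 85 mm high; origin under its centre. Leave alone.
- wash_bottle: Loose clear bottle with white cap, 52 mm in diameter, 130 mm high, to the left of the drill; origin under its centre. Leave alone.
- tweezers: Loose steel tweezers, 150 mm long along their x, 8 mm thick, to the left of the drill; origin under their middle. Leave alone.
- snips: Loose snips with red handles, 180 mm long along their x, 60 mm wide, 16 mm thick; origin under the middle. Leave alone.
- core_bit: Loose aluminium core bit standing upright to the right of the drill, 30 mm in diameter, 72 mm high; origin under its centre. Leave alone.
- pill_box: Loose white box 110 x 45 x 28 mm; origin under its centre. Leave alone.

How it is judged (in metres and radians):
On the way, in this order (a step that is already met when the one before it is completed fails the run):
1. the clamp lever is swung loose (below 0.35 rad) (value of joint lever below 0.35 rad), for 0.1 s.
2. with the lever still loose (below 0.5 rad) the pointer is brought within 2 mm of the red index (value of joint lever below 0.5 rad and x of pointer_tip in the frame of index_tip between -0.002 and 0.002 m), for 0.3 s.
At the end, for the whole second after the job is handed in: The slide's pointer stands within 2 mm of the red index (along the slide), the wheel is at rest, and the clamp lever is tight (beyond 1.2 rad) (value of joint lever above 1.2 rad and x of pointer_tip in the frame of index_tip between -0.002 and 0.002 m and velocity of joint crank between -0.1 and 0.1 rad/s); the robot touches nothing.
It fails at once if the handwheel is turned (faster than 0.4 rad/s) while the clamp lever is tight (beyond 1.0 rad) (value of joint lever above 1 rad and (velocity of joint crank above 0.4 rad/s or velocity of joint crank below -0.4 rad/s)).
It fails at once if a loose thing on the bench is moved by more than 30 mm (distance of any of dish, jar, wash_bottle, tweezers, snips, core_bit, pill_box from where it was at the start of the episode above 0.03 m).
It also fails if it takes over 72 s, if anything falls off the work surface, if the arm or the gripper's body presses on something with over 40 N, if the wrist force passes 120 N, or if a joint passes its speed limit or range.

ROBOT

A 6-joint arm with a two-finger parallel gripper is mounted at the origin on the work surface. World frame = base frame: x ahead of the robot, y to its left, z up, the work surface at z = 0. Lengths are in m, angles in degrees, forces in N, time in s.
With the tool pointing down it reaches from about 0.3 to 0.75 m from the base axis. Payload 8.5 kg.
Tool frame: the origin (TCP) lies midway between the tips of the shut fingers; the grasp point (between the pads) lies 19 mm behind it (env.tcp_to_grasp is the z of the grasp point in the tool frame, in m); z points along the fingers, y is the line along which they close (so a half turn about z gives the same grasp; the last joint's range is limited). The gripper opens to 85 mm and grips with 20 to 120 N. Pads are 22 mm wide; open, the fingers measure 114 mm over their backs; the gripper's body (76 mm by 85 mm) begins 54 mm behind the grasp point. The pads swing forward as they close: fully open they stand 13 mm farther back than shut.
Start: joints at [57.966, 21.807, 74.336, -0, 83.858, -12.336], TCP at [0.185, 0.518, 0.231] pointing down, gripper open.
Joint ranges: [-178.18, 178.18], [-50.72, 133.34], [12.68, 142.11], [-81.47, 261.47], [9.98, 163.14], [-165.26, 165.26]. Speed limits (degrees/s): [136.94, 136.94, 180, 180, 180, 180].

INTERFACE

Orientations are given as a 3x3 rotation matrix whose columns are the frame's x, y, z axes.
In Python, from rig import env, imaging, job, models gives the robot as it stands. The module is installed in compiled form; this text tells all that it offers.
- The arm moves only by the tool jog_arm, never from a script. Its argument "plan" is text: rows parted by semicolons, each of 7 numbers parted by spaces: the turn, a rotation vector about the tool's x, y, z in degrees, then the shift along the tool's x, y, z in cm, then the closure in counts, from 0 (fully open) to 255 (shut). In form: rx ry rz x y z claw; .... A call has 1 to 10 rows; each row shifts and turns the commanded pose from where the row before left it, along the tool's axes as they then stand; what a row does not reach is not made up. A row lasts 1/12 s, in which the tool goes at most 41.7 mm and 7.16 degrees, less where a joint would pass 70% of its speed; a pose out of reach is approached as far as the arm can. A call with a gripper value outside its range is refused whole. The fingers move at their own pace and stop on an object; "grip_force" is the grip in N (left out, the last holds). Time passes only in rows, so rows that do not move let the fingers close. It gives the time, the measured TCP pose, the force, the opening and the grip force at its end, in the units of the state.
- env.observe(): the state, without advancing time (a new reading comes with each control period).
- imaging.get_image(name): name is "scene" or "top"; returns a dict with "pixels" (384x512x3 uint8, red, green, blue), "depth" (384x512 float32, m along the optical axis (not along the pixel's ray), 0 where there is no reading), "fov_y" (degrees; the focal length in pixels is half the picture's height over the tangent of half this angle, whatever the lens; pixels are square), "cx", "cy" (the principal point, pixels), "world_from_camera" (4x4, takes a point from camera to world coordinates). Camera axes: x right, y down, z forward; pixel columns grow to the right and rows downward; lengths in m; the calibration is good to about 2 mm. A picture is of the moment at which its call begins.
- job.close_job(): hands the job in; it is judged then, once.
Trained networks look in the newest picture that a camera, given by its name, has taken for a name from the list of things; names that differ only in an ending like _2 or _b are one class to them, and where a whole thing is asked for, a point or a joint stands for the part that bears it (a point fixed in the world has none). Each returns a list of dicts, best first, with "confidence" (0 to 1); they miss things now and then, are a little off and sometimes report something else, mostly with a low value. They report only what shows in the picture. A call takes as long as a camera call.
- models.outline_of(camera, query): "region" (384x512 bool, what is visible of it) and "bbox" ([centre column, centre row, width, height] in pixels, round what is visible of it).
- models.tip_of(camera, query): "at" ([column, row] in pixels: a listed point, or the origin of a listed thing).
The state is a dict: "time_s": time; "q": joint angles; "qvel": joint speeds; "joint_efforts": joint torques, N m; "position": TCP position; "tool_rot": TCP orientation; "ft_force": force on the tool from outside, world axes, zero at the start; "wrist_torque": the same for the moment, N m; "grip_width": finger opening in m; "gripper_force": force on a finger pad.
Only numpy, scipy, OpenCV 4.12 (cv2) and the standard library are available. Lean on these libraries where they do the work, as an engineer would, in place of code of your own. Each camera call takes 0.05 s, during which the arm holds its last target. There are 200 camera calls.

## Working session

There is one attempt and no reset: what is moved stays moved. The work goes in short steps, Python scripts to look and compute and a tool call to move; the robot and the scene stay as the last step left them, time stands still between calls to the robot, and variables do not carry over. Pictures are saved under pics/ and viewed, at most 10 in all, crops included, and the job is handed in when it is done.

Besides the shell and the picture viewer there is one more tool, called as name(argument=value, ...), one argument or row to a line, values as JSON. jog_arm: Moves the arm, as the interface text tells. Its arguments: {"type":"object","properties":{"plan":{"type":"string"},"grip_force":{"type":"number"}},"required":["plan"]}

```bash
mkdir -p pics
cat > h.py <<'E'
import numpy as np, cv2
from rig import env, imaging, job, models
def pt(im,u,v,z=None,r=1):
    f=im["pixels"].shape[0]/2/np.tan(np.radians(im["fov_y"]/2)); T=np.array(im["world_from_camera"])
    d=np.array([(u-im["cx"])/f,(v-im["cy"])/f,1])
    if z is None:
        p=im["depth"][int(round(v))-r:int(round(v))+r+1,int(round(u))-r:int(round(u))+r+1]; s=np.median(p[p>0]) if (p>0).any() else np.nan
    else:
        s=(z-T[2,3])/(T[:3,:3]@d)[2]
    return T[:3,:3]@(d*s)+T[:3,3]
E
python3 - <<'E'
from h import *
ims={c:imaging.get_image(c) for c in("scene","top")}
cv2.imwrite("pics/a.png",np.vstack([cv2.cvtColor(ims[c]["pixels"],cv2.COLOR_RGB2BGR) for c in ims])[:, :])
for c in ims: cv2.imwrite(f"pics/{c}0.png",cv2.resize(cv2.cvtColor(ims[c]["pixels"],cv2.COLOR_RGB2BGR),(800,600),interpolation=cv2.INTER_CUBIC))
Z=dict(drill=0,drill_bit=.105,wheel_axis=.062,handle_mid=None,pointer_tip=.061,index_tip=.061,lever_pivot=.074,lever_knob=.074,core_bit=0,jar=0,dish=0,snips=0,pill_box=0,wash_bottle=0,tweezers=0)
for c,im in ims.items():
    print(c,np.round(im["world_from_camera"],3).tolist(),im["fov_y"])
    for n,z in Z.items():
        for r in models.tip_of(c,n)[:2]:
            u,v=r["at"]; print(n,round(r["confidence"],2),np.round([u,v],1),"depth",np.round(pt(im,u,v),4), "plane",np.round(pt(im,u,v,z),4) if z is not None else "")
print(env.observe()["tool_rot"],env.tcp_to_grasp)
E
```

```text
scene [[0.741, 0.51, -0.436, 0.99], [0.671, -0.569, 0.476, -0.437], [-0.005, -0.645, -0.764, 0.914], [0.0, 0.0, 0.0, 1.0]] 53.50108935560349
drill 0.57 [273.5 257.2] depth [ 0.6827 -0.0473  0.0793] plane [ 0.6534 -0.0102  0.    ]
drill_bit 0.73 [301.3 250.4] depth [ 0.7356 -0.0073  0.1206] plane [0.7305 0.0012 0.105 ]
wheel_axis 0.59 [215.2 207.2] depth [0.4089 0.0023 0.0027] plane [ 0.4467 -0.0263  0.062 ]
handle_mid 0.82 [227.  198.6] depth [0.4548 0.0138 0.0708] plane 
handle_mid 0.6 [228.  240.7] depth [ 0.5627 -0.089   0.0793] plane 
pointer_tip 0.64 [231.2 240.2] depth [ 0.5551 -0.0716  0.0541] plane [ 0.5586 -0.0745  0.061 ]
pointer_tip 0.37 [274.6 193.6] depth [0.5083 0.1638 0.0032] plane [0.5389 0.1256 0.061 ]
index_tip 0.55 [271.8 214.1] depth [0.5794 0.0664 0.0556] plane [0.582  0.0632 0.061 ]
lever_pivot 0.65 [224.  242.1] depth [ 0.5181 -0.0676  0.0021] plane [ 0.5554 -0.0968  0.074 ]
lever_knob 0.44 [201.2 248.1] depth [ 0.5311 -0.1529  0.0855] plane [ 0.5247 -0.1489  0.074 ]
lever_knob 0.36 [225.3 241.6] depth [ 0.556  -0.0928  0.0725] plane [ 0.5568 -0.0935  0.074 ]
c
[... 1969 characters left out ...]
13 -0.    ]
dish 0.62 [103.5 192.7] depth [0.5306 0.5729 0.0041] plane [0.531  0.5743 0.    ]
snips 0.75 [392.4 239.4] depth [ 0.3689 -0.392   0.0115] plane [ 0.3687 -0.3956 -0.    ]
pill_box 0.86 [170.6 269. ] depth [0.2765 0.3398 0.0253] plane [0.2744 0.3445 0.    ]
wash_bottle 0.82 [225.5 149.5] depth [0.6603 0.1559 0.0839] plane [0.6761 0.1614 0.    ]
wash_bottle 0.23 [251.3 180.5] depth [0.5628 0.0738 0.0567] plane [ 0.5694  0.0742 -0.    ]
tweezers 0.75 [220.2 196.2] depth [ 0.5169  0.1795 -0.0022] plane [0.5167 0.1794 0.    ]
[[-9.41464227e-01  3.37112902e-01 -3.36641231e-06]
 [ 3.37112902e-01  9.41464226e-01 -3.94690701e-05]
 [-1.01361760e-05 -3.82935786e-05 -9.99999999e-01]] -0.0187
```

Run:
```python
import cv2
a=cv2.imread("pics/a.png")
t=a[384:][80:260,200:350]; s=a[:384][160:310,180:330]
t=cv2.resize(t,(600,720),interpolation=cv2.INTER_CUBIC)[:600]; 
cv2.imwrite("pics/t.png",t); cv2.imwrite("pics/s.png",cv2.resize(s,(600,600),interpolation=cv2.INTER_CUBIC))
```

```text
(no output)
```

View pics/t.png

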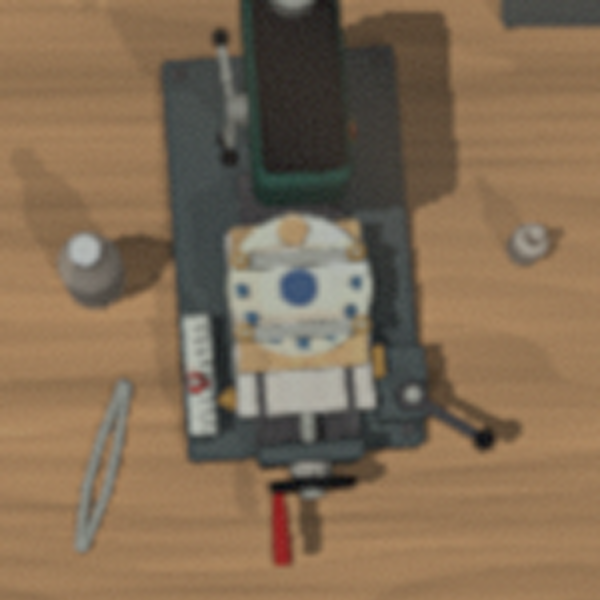

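View pics/s.png

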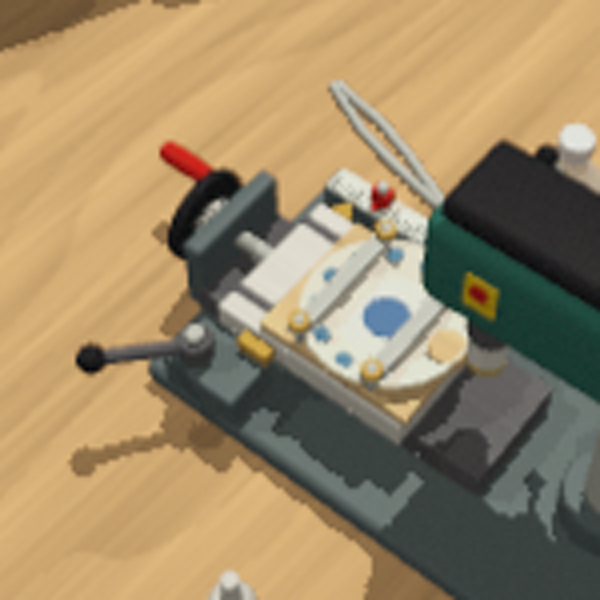

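The pictures show the drill yawed a few degrees. In the top crop (4x, offset 200,80) the lever pivot is at (412,394), the knob at (485,438), the red handle runs from (277,490) to (283,560), the pointer tip is near (218,400) and the red index near (205,383). Next I'll fit the frame.

```bash
cat >> h.py <<'E'
def cloud(im):
    h,w=im["depth"].shape; f=h/2/np.tan(np.radians(im["fov_y"]/2)); T=np.array(im["world_from_camera"])
    v,u=np.mgrid[:h,:w]; d=np.stack([(u-im["cx"])/f,(v-im["cy"])/f,np.ones((h,w))],-1)*im["depth"][...,None]
    return d@T[:3,:3].T+T[:3,3]
def red(im):
    h=cv2.cvtColor(im["pixels"],cv2.COLOR_RGB2HSV); return ((h[...,0]<8)|(h[...,0]>172))&(h[...,1]>150)&(h[...,2]>70)
E
python3 - <<'E'
from h import *
for c in("top","scene"):
    im=imaging.get_image(c); P=cloud(im)
    box=(P[...,0]>.36)&(P[...,0]<.9)&(abs(P[...,1])<.25)&(im["depth"]>0)
    if c=="top":
        m=(box&(P[...,2]>.013)&(P[...,2]<.03)).astype(np.uint8); m=cv2.morphologyEx(m,cv2.MORPH_OPEN,np.ones((4,4)))
        n,l,s,_=cv2.connectedComponentsWithStats(m)
        q=np.vstack([P[l==i][:,:2] for i in range(1,n) if s[i,4]>60]).astype(np.float32)
        r=cv2.minAreaRect(q); print("base",r,cv2.boxPoints(r).round(3).tolist())
    hm=red(im)&box&(P[...,0]<.51)&(P[...,2]>.03)
    q=P[hm]; x=q[:,0]; print(c,"handle n",len(q),"x",x.min(),x.max())
    for a in np.arange(.40,.48,.01):
        k=q[(x>=a)&(x<a+.01)]
        if len(k): print(round(a,2),len(k),k.mean(0).round(4),k[:,1:].min(0).round(3),k[:,1:].max(0).round(3))
    im_=red(im)&box&(P[...,0]>.53)&(P[...,0]<.63)&(P[...,1]>.04)&(P[...,1]<.13); print("index",im_.sum(),P[im_].min(0).round(4),P[im_].max(0).round(4),P[im_].mean(0).round(4))
    kn=box&(P[...,0]>.48)&(P[...,0]<.56)&(P[...,1]<-.11)&(P[...,1]>-.2)&(P[...,2]>.05); k=P[kn];print("lever pts",len(k),k.min(0),k.max(0), k[k[:,2]>.076].mean(0))
    kn=box&(P[...,0]>.535)&(P[...,0]<.61)&(P[...,1]<-.08)&(P[...,1]>-.13)&(P[...,2]>.074); k=P[kn];print("pivot pts",len(k),k.min(0),k.max(0), k.mean(0))
    kn=box&(P[...,0]>.44)&(P[...,0]<.49)&(abs(P[...,1])<.06)&(P[...,2]>.04)&~red(im); k=P[kn];print("wheel pts",len(k),k.min(0),k.max(0), k.mean(0))
E
```

```text
base ((0.6315196752548218, -0.007779113948345184), (0.46320196986198425, 0.20208051800727844), 3.6813220977783203) [[0.39399999380111694, 0.07800000160932541], [0.40700000524520874, -0.12300000339746475], [0.8690000176429749, -0.09399999678134918], [0.8560000061988831, 0.1080000028014183]]
top handle n 72 x 0.4336402507847847 0.48879082682232217
0.43 9 [0.4356 0.0137 0.0654] [0.008 0.058] [0.021 0.072]
0.44 18 [0.4446 0.0144 0.0668] [0.008 0.057] [0.021 0.074]
0.45 14 [0.4556 0.0156 0.0647] [0.008 0.056] [0.021 0.07 ]
0.46 12 [0.4659 0.0158 0.0663] [0.011 0.058] [0.021 0.073]
0.47 11 [0.4754 0.016  0.0644] [0.011 0.059] [0.021 0.07 ]Traceback (most recent call last):
  File "<stdin>", line 15, in <module>
    return umr_minimum(a, axis, None, out, keepdims, initial, where)
ValueError: zero-size array to reduction operation minimum which has no identity
```

Run:
```python
from h import *
def st(n,k): print(n,len(k),*( [k.min(0).round(4),k.max(0).round(4),k.mean(0).round(4)] if len(k) else []))
for c in("top","scene"):
    im=imaging.get_image(c); P=cloud(im); print(c)
    box=(P[...,0]>.36)&(P[...,0]<.9)&(abs(P[...,1])<.25)&(im["depth"]>0)
    x,y,z=P[...,0],P[...,1],P[...,2]
    h=cv2.cvtColor(im["pixels"],cv2.COLOR_RGB2HSV).astype(int); hue=h[...,0]; R=((hue<8)|(hue>172))&(h[...,1]>110)
    rm=R&(x>.53)&(x<.64)&(y>.04)&(y<.14); st("index",P[rm]); print(np.argwhere(rm).tolist())
    bm=(hue>12)&(hue<30)&(h[...,1]>130)&(x>.53)&(x<.61)&(y>.05)&(y<.1)&(z>.04); st("pointer",P[bm]); print(np.argwhere(bm).tolist())
    st("handle",P[R&box&(x<.51)&(z>.03)])
    lv=box&(x>.5)&(x<.61)&(y<-.105)&(z>.05); st("lever",P[lv]); k=P[lv]; print(np.polyfit(k[:,1],k[:,0],1))
    for a in np.arange(-.17,-.10,.01):
        s=k[(k[:,1]>=a)&(k[:,1]<a+.01)]; st(round(a,2),s)
    st("wheel",P[box&(x>.465)&(x<.5)&(abs(y)<.07)&(z>.03)&(h[...,2]<60)])
    if c=="top":
        # base edges per x
        for a in np.arange(.52,.86,.03):
            s=P[(abs(x-a)<.004)&(z>.012)&(z<.032)&(abs(y)<.2)&(h[...,1]<100)]; 
            if len(s): print(round(a,2),s[:,1].min().round(4),s[:,1].max().round(4))
```

```text
top
index 3 [0.5721 0.0778 0.0654] [0.5759 0.0843 0.0742] [0.5737 0.0811 0.0697]
[[176, 250], [177, 248], [177, 249]]
pointer 8 [0.5609 0.0552 0.0579] [0.5692 0.0617 0.0696] [0.5652 0.0577 0.0626]
[[178, 257], [179, 255], [179, 256], [179, 257], [180, 255], [180, 256], [180, 257], [181, 257]]
handle 78 [0.4306 0.0077 0.0552] [0.4905 0.0207 0.0835] [0.4594 0.0152 0.0653]
lever 82 [ 0.5218 -0.1595  0.0502] [ 0.5904 -0.1052  0.0855] [ 0.5406 -0.1325  0.0749]
[0.67237075 0.62973966]
-0.17 0
-0.16 13 [ 0.5218 -0.1595  0.0713] [ 0.538  -0.1511  0.0843] [ 0.5292 -0.1542  0.0791]
-0.15 19 [ 0.5218 -0.1497  0.0721] [ 0.5384 -0.1402  0.0855] [ 0.5298 -0.1453  0.0789]
-0.14 15 [ 0.5317 -0.1399  0.0673] [ 0.5453 -0.1306  0.083 ] [ 0.5382 -0.1355  0.0748]
-0.13 13 [ 0.5387 -0.1298  0.0637] [ 0.5526 -0.1204  0.0804] [ 0.5453 -0.1248  0.0733]
-0.12 12 [ 0.5455 -0.1186  0.0678] [ 0.5582 -0.1112  0.0763] [ 0.5511 -0.1149  0.0723]
-0.11 10 [ 0.5515 -0.1096  0.0502] [ 0.5904 -0.1052  0.0791] [ 0.5611 -0.107   0.0668]
-0.1 0
wheel 54 [ 0.4897 -0.0434  0.0745] [0.4999 0.0208 0.1011] [ 0.4948 -0.0108  0.0
[... 976 characters left out ...]
01] [ 0.6094 -0.1051  0.0863] [ 0.5502 -0.1289  0.0722]
[0.85037269 0.65982312]
-0.17 0
-0.16 27 [ 0.524  -0.1594  0.0739] [ 0.5392 -0.1505  0.0863] [ 0.5324 -0.1549  0.081 ]
-0.15 22 [ 0.5227 -0.1498  0.0743] [ 0.5421 -0.1404  0.086 ] [ 0.5343 -0.1458  0.0812]
-0.14 22 [ 0.5365 -0.1399  0.0702] [ 0.5493 -0.1305  0.0808] [ 0.5424 -0.1352  0.0763]
-0.13 20 [ 0.5403 -0.1294  0.0673] [ 0.5544 -0.1202  0.079 ] [ 0.5491 -0.125   0.075 ]
-0.12 19 [ 0.5484 -0.1199  0.0503] [ 0.5631 -0.1102  0.0763] [ 0.555  -0.1148  0.0716]
-0.11 40 [ 0.5525 -0.11    0.0501] [ 0.6094 -0.1051  0.0756] [ 0.5737 -0.1071  0.0579]
-0.1 0
wheel 69 [ 0.4933 -0.0469  0.0593] [0.4999 0.0188 0.1014] [ 0.498  -0.0138  0.0847]
```

jog_arm(
  plan="0 0 -5.93 0 0 0 255;0 0 -5.93 0 0 0 255;0 0 -5.93 0 0 0 255;0 0 -5.93 0 0 0 255;0 0 0 -1.4 -3.7 0 255;0 0 0 -1.4 -3.7 0 255;0 0 0 -1.4 -3.7 0 255;0 0 0 -1.4 -3.7 0 255;0 0 0 -1.4 -3.7 0 255;0 0 0 -1.4 -3.7 0 255",
  grip_force=40,
)

```text
time_s: 2.58
position: [0.285, 0.3006, 0.2315]
tool_rot: [[-0.997, -0.071, 0.001], [-0.071, 0.997, 0.0], [-0.001, 0.0, -1.0]]
ft_force: [0.8, 0.5, -0.2]
grip_width: 0.0
gripper_force: 0.0
```

jog_arm(
  plan="0 0 0 -1.4 -3.7 0 255;0 0 0 -1.4 -3.7 0 255;0 0 0 -1.4 -3.7 0 255;0 0 0 -1.4 -3.7 0 255;0 0 0 -1.4 -3.7 0 255;0 0 0 -1.4 -3.7 0 255;0 0 0 -1.4 -3.7 0 255;0 0 0 -1.4 -3.7 0 255;0 0 0 0 0 0 255;0 0 0 0 0 0 255",
)

```text
time_s: 3.42
position: [0.4177, 0.0133, 0.2311]
tool_rot: [[-0.998, -0.066, -0.0], [-0.066, 0.998, 0.0], [0.0, 0.0, -1.0]]
ft_force: [0.8, 0.7, -0.2]
grip_width: -0.0001
gripper_force: 0.0
```

jog_arm(
  plan="0 0 0 -1.3 -3.5 0 255;0 0 0 -1.3 -3.5 0 255;0 0 0 -1.3 -3.5 0 255;0 0 0 -1.3 -3.5 0 255;0 0 0 -1.3 -3.4 0 255;0 0 0 0 0 3.9 255;0 0 0 0 0 3.9 255;0 0 0 0 0 3.9 255;0 0 0 0 0 2 255;0 0 0 0 0 0 255",
)

```text
time_s: 4.25
position: [0.4923, -0.1517, 0.0906]
tool_rot: [[-0.997, -0.072, -0.007], [-0.072, 0.997, 0.004], [0.007, 0.005, -1.0]]
ft_force: [0.1, -0.2, -0.4]
grip_width: -0.0002
gripper_force: 0.0
```

jog_arm(
  plan="0 0 0 0 -0.4 2 255;0 0 0 0 0 1.9 255;0 0 0 0 0 0 255;0 0 0 -1 0 0 255;0 0 0 -1 0 0 255;0 0 0 -1 0 0 255;0 0 0 -1 0 0 255;0 0 0 -1 0 0 255;0 0 0 0 0 0 255",
)

```text
time_s: 5.0
position: [0.5464, -0.1544, 0.0577]
tool_rot: [[-0.997, -0.071, 0.004], [-0.071, 0.997, -0.002], [-0.003, -0.002, -1.0]]
ft_force: [0.0, 1.0, -0.7]
grip_width: -0.0004
gripper_force: 0.0
```

jog_arm(
  plan="0 0 0 -0.8 0 0 255;0 0 0 -0.8 0 0 255;0 0 0 -0.8 0 0 255;0 0 0 -0.7 0 0 255;0 0 0 -0.5 0 0 255;0 0 0 0 0 0 255;0 0 0 0 0 0 255",
)

```text
time_s: 5.58
position: [0.5809, -0.1522, 0.0552]
tool_rot: [[-0.998, -0.07, 0.001], [-0.07, 0.998, -0.0], [-0.001, -0.0, -1.0]]
ft_force: [-1.1, 0.2, -0.2]
grip_width: 0.0002
gripper_force: 0.0
```

```bash
cat > see.py <<'E'
from h import *
import sys
t,s=[cv2.cvtColor(imaging.get_image(c)["pixels"],cv2.COLOR_RGB2BGR) for c in("top","scene")]
a=cv2.resize(t[120:250,200:350],(600,520),interpolation=cv2.INTER_CUBIC)[:, 100:500]; b=cv2.resize(s[170:300,180:280],(400,520),interpolation=cv2.INTER_CUBIC)
cv2.imwrite(f"pics/{sys.argv[1]}.png",np.hstack([a,b])); o=env.observe(); print(o["position"],o["ft_force"])
E
python3 see.py b
```

```text
[ 0.58049802 -0.15233189  0.0553135 ] [-0.00337186 -0.41367797 -0.07427641]
```

View pics/b.png

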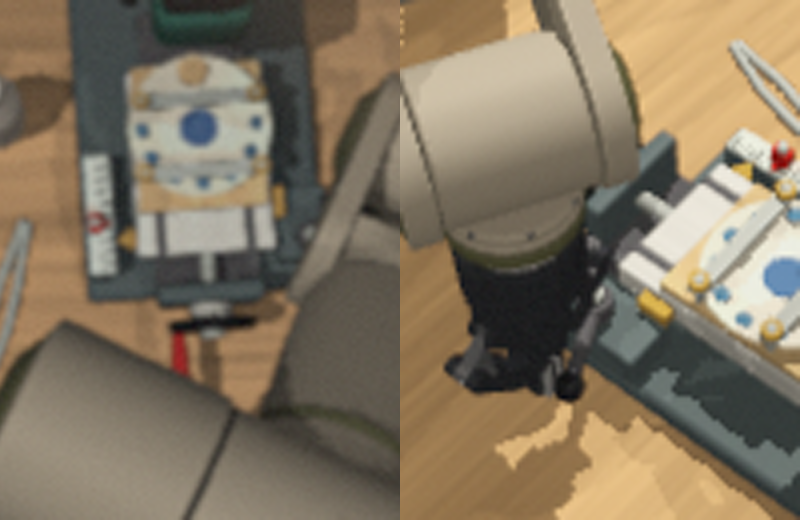

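The arm hides most of the view, but in the scene half the knob shows at about (570,385), already swung past outward. I'll push on until the stop.

jog_arm(
  plan="0 0 0 -0.5 0 0 255;0 0 0 -0.4 0 0 255;0 0 0 -0.3 0 0 255;0 0 0 0 0 0 255",
)

```text
time_s: 6.02
position: [0.5925, -0.151, 0.0551]
tool_rot: [[-0.998, -0.07, -0.001], [-0.07, 0.998, 0.0], [0.001, 0.001, -1.0]]
ft_force: [-2.8, 0.8, -0.3]
grip_width: -0.0
gripper_force: 1.0
```

jog_arm(
  plan="0 0 0 -0.3 0 0 255;0 0 0 -0.3 0 0 255;0 0 0 0 0 0 255;0 0 0 0 0 0 255",
)

```text
time_s: 6.35
position: [0.5981, -0.1511, 0.0552]
tool_rot: [[-0.998, -0.07, -0.001], [-0.07, 0.998, -0.0], [0.001, -0.0, -1.0]]
ft_force: [-5.1, 0.2, 1.2]
grip_width: -0.0005
gripper_force: 1.9
```

jog_arm(
  plan="0 0 0 -0.3 0 0 255;0 0 0 0 0 0 255;0 0 0 0 0 0 255",
)

```text
time_s: 6.6
position: [0.5988, -0.1508, 0.0549]
tool_rot: [[-0.998, -0.07, -0.007], [-0.07, 0.998, 0.001], [0.007, 0.001, -1.0]]
ft_force: [-16.1, -1.2, 6.1]
grip_width: 0.0001
gripper_force: 6.8
```

jog_arm(
  plan="0 0 0 1.5 0 0 255;0 0 0 0 0 -3.8 255;0 0 0 0 0 -3.8 255;0 0 0 0 0 -3.8 255;0 0 0 2.2 3.47 0 255;0 0 0 2.2 3.47 0 60;0 0 0 2.2 3.47 0 0;0 0 0 2.2 3.47 0 0;0 0 0 2.2 3.47 0 0;0 0 0 0 0 0 0",
)

```text
time_s: 7.43
position: [0.461, 0.0179, 0.1699]
tool_rot: [[-0.997, -0.074, -0.0], [-0.074, 0.997, 0.001], [0.0, 0.001, -1.0]]
ft_force: [0.0, -0.0, 0.4]
grip_width: 0.0608
gripper_force: 0.0
```

jog_arm(
  plan="0 0 0 0 0 0 0;0 0 0 0 0 0 0",
)

```text
time_s: 7.6
position: [0.4656, 0.0133, 0.1699]
tool_rot: [[-0.998, -0.07, 0.003], [-0.07, 0.998, -0.001], [-0.003, -0.001, -1.0]]
ft_force: [0.6, -0.5, 0.6]
grip_width: 0.0836
gripper_force: 0.0
```

```bash
python3 see.py c
```

```text
[0.46555955 0.01275952 0.1694365 ] [ 0.2830939  -0.22179463  0.26087605]
```

View pics/c.png

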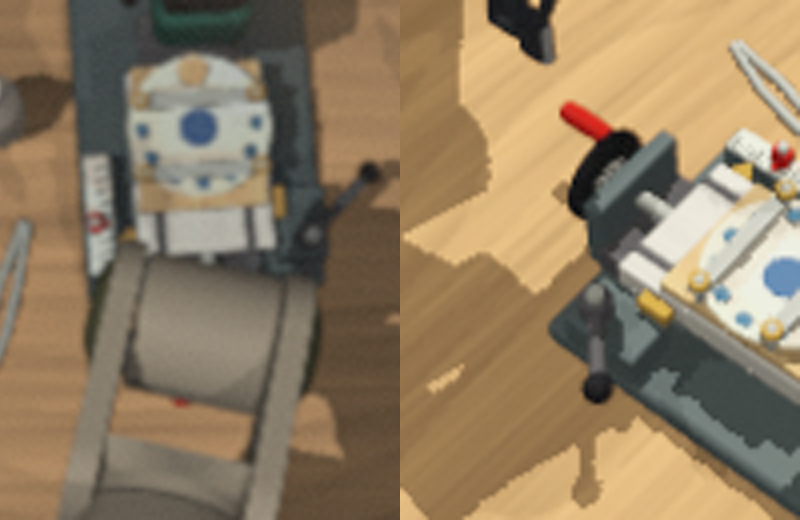

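Lever is loose: pivot at (312,232), knob at (368,170). Now I'll descend over the handle and pinch it.

jog_arm(
  plan="0 0 0 1.9 0.1 0 0;0 0 0 0 0 3.5 0;0 0 0 0 0 3.5 0;0 0 0 0 0 3.0 0;0 0 0 0 0 2.4 0;0 0 0 0 0 0 0;0 0 0 0 0 0 0",
  grip_force=30,
)

```text
time_s: 8.28
position: [0.4458, 0.0126, 0.0449]
tool_rot: [[-0.998, -0.069, -0.002], [-0.069, 0.998, 0.0], [0.002, 0.001, -1.0]]
ft_force: [0.1, -0.7, 0.6]
grip_width: 0.0856
gripper_force: 0.0
```

jog_arm(
  plan="0 0 0 0 0 0 150;0 0 0 0 0 0 170;0 0 0 0 0 0 185;0 0 0 0 0 0 195;0 0 0 0 0 0 205;0 0 0 0 0 0 215;0 0 0 0 0 0 230;0 0 0 0 0 0 255",
  grip_force=30,
)

```text
time_s: 8.95
position: [0.4456, 0.0133, 0.0456]
tool_rot: [[-0.998, -0.07, 0.001], [-0.07, 0.998, -0.0], [-0.001, -0.0, -1.0]]
ft_force: [-0.7, 0.5, 2.6]
grip_width: 0.0145
gripper_force: 29.2
```

jog_arm(
  plan="0 0 0 0 -0.212 -0.850 255;0 0 0 0 -0.464 -0.743 255;0 0 0 0 0 0 255;0 0 0 0 0 0 255",
)

```text
time_s: 9.28
position: [0.4458, 0.0084, 0.0623]
tool_rot: [[-0.998, -0.07, 0.001], [-0.07, 0.998, 0.003], [-0.001, 0.003, -1.0]]
ft_force: [-1.0, 15.1, 13.5]
grip_width: 0.015
gripper_force: 32.1
```

jog_arm(
  plan="0 0 0 0 -0.671 -0.563 255;0 0 0 0 -0.812 -0.328 255;0 0 0 0 -0.874 -0.061 255;0 0 0 0 0 0 255;0 0 0 0 0 0 255",
)

```text
time_s: 9.7
position: [0.4476, -0.0178, 0.0731]
tool_rot: [[-0.998, -0.07, 0.002], [-0.07, 0.998, -0.002], [-0.001, -0.002, -1.0]]
ft_force: [-11.8, -3.4, 31.0]
grip_width: 0.0147
gripper_force: 34.5
```

jog_arm(
  plan="0 0 0 0 0 -0.2 255;0 0 0 0 0 0 255;0 0 0 0 0 0 255",
)

```text
time_s: 9.95
position: [0.4475, -0.0176, 0.0741]
tool_rot: [[-0.998, -0.07, 0.001], [-0.07, 0.998, -0.002], [-0.001, -0.002, -1.0]]
ft_force: [-6.2, -3.6, 15.7]
grip_width: 0.0146
gripper_force: 32.9
```

jog_arm(
  plan="0 0 0 0 0 -0.2 255;0 0 0 0 0 0 255;0 0 0 0 0 0 255",
)

```text
time_s: 10.2
position: [0.4475, -0.0173, 0.0748]
tool_rot: [[-0.998, -0.07, -0.0], [-0.07, 0.998, -0.0], [0.0, -0.0, -1.0]]
ft_force: [-1.2, -3.2, 3.3]
grip_width: 0.0149
gripper_force: 31.6
```

jog_arm(
  plan="0 0 0 0 -0.85 0.212 255;0 0 0 0 -0.743 0.464 255;0 0 0 0 -0.563 0.671 255;0 0 0 0 -0.328 0.812 255;0 0 0 0 -0.061 0.874 255;0 0 0 0 0 0 255;0 0 0 0 0 0 255",
)

```text
time_s: 10.78
position: [0.4491, -0.0422, 0.0434]
tool_rot: [[-0.998, -0.07, -0.002], [-0.07, 0.998, 0.0], [0.002, 0.001, -1.0]]
ft_force: [-0.5, -1.2, -2.8]
grip_width: 0.015
gripper_force: 31.1
```

jog_arm(
  plan="0 0 0 0 0.212 0.85 255;0 0 0 0 0.464 0.743 255;0 0 0 0 0.671 0.563 255;0 0 0 0 0.812 0.328 255;0 0 0 0 0.874 0.061 255;0 0 0 0 0 0 255;0 0 0 0 0 0 255",
)

```text
time_s: 11.37
position: [0.4472, -0.0111, 0.019]
tool_rot: [[-0.997, -0.071, 0.0], [-0.071, 0.997, 0.0], [-0.0, 0.0, -1.0]]
ft_force: [-2.0, 3.1, 6.4]
grip_width: 0.0152
gripper_force: 32.0
```

jog_arm(
  plan="0 0 0 0 0.85 -0.212 255;0 0 0 0 0.743 -0.464 255;0 0 0 0 0.563 -0.671 255;0 0 0 0 0.328 -0.812 255;0 0 0 0 0.061 -0.874 255;0 0 0 0 0 0 255;0 0 0 0 0 0 255",
)

```text
time_s: 11.95
position: [0.4456, 0.0134, 0.0495]
tool_rot: [[-0.998, -0.071, 0.001], [-0.071, 0.998, -0.001], [-0.001, -0.001, -1.0]]
ft_force: [-1.3, -3.4, 2.1]
grip_width: 0.0146
gripper_force: 31.8
```

```bash
python3 see.py d
python3 - <<'E'
from h import *
im=imaging.get_image("scene"); P=cloud(im); h=cv2.cvtColor(im["pixels"],cv2.COLOR_RGB2HSV).astype(int);x,y,z=P[...,0],P[...,1],P[...,2]
bm=(h[...,0]>12)&(h[...,0]<30)&(h[...,1]>130)&(x>.53)&(x<.61)&(y>.045)&(y<.1)&(z>.04);print(np.argwhere(bm).tolist())
for c in("scene","top"):
    if c=="top": im=imaging.get_image(c)
    for n in("pointer_tip","index_tip"):
        for r in models.tip_of(c,n)[:2]:
            w=pt(im,*r["at"],.061); print(c,n,r["confidence"],np.round(r["at"],1),"X,Y",(.99756*w[0]+.06976*w[1]).round(4),(-.06976*w[0]+.99756*w[1]).round(4))
E
```

```text
[0.44552427 0.01341989 0.04921282] [-1.68267364 -2.03931895  3.0020722 ]
[[212, 267], [212, 268], [212, 269], [213, 266], [213, 267], [213, 268], [213, 269], [213, 270], [214, 267], [214, 268], [214, 269], [214, 270], [215, 268], [215, 269], [215, 270]]
scene pointer_tip 0.7 [269.9 210.5] X,Y 0.5731 0.0293
scene index_tip 0.44 [273.2 211.7] X,Y 0.583 0.0317
scene index_tip 0.41 [ 94.1 285.9] X,Y 0.3748 -0.4193
top pointer_tip 0.64 [247.8 175.7] X,Y 0.5825 0.0445
top pointer_tip 0.19 [223.  151.2] X,Y 0.669 0.1192
top index_tip 0.51 [273.6 127.6] X,Y 0.7343 -0.0516
top index_tip 0.48 [253.4 175.3] X,Y 0.5824 0.0263
```

View pics/d.png

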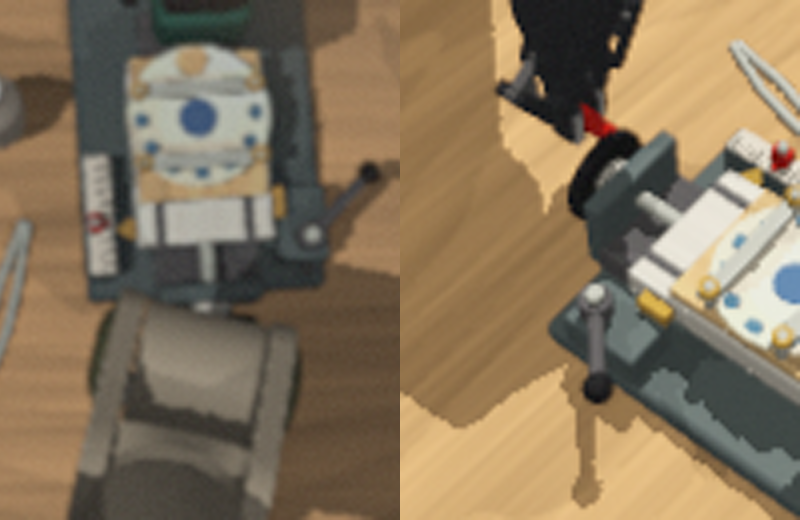

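The slide moved about 8 mm. In the crop the pointer is near (125,228) and the index V near (97,222). For a precise comparison I'll rectify both views into the drill frame at z=61 mm.

```bash
cat > rect.py <<'E'
from h import *
import sys
# drill-frame patch X .54...64 (right), Y .10...0 (down), 0.25 mm/px
def rect(c,n=6,z=.061):
    ims=[imaging.get_image(c) for _ in range(n)]; a=np.mean([i["pixels"] for i in ims],0).astype(np.float32); im=ims[0]
    X,Y=np.meshgrid(np.arange(.54,.64,.00025),np.arange(.07,.0,-.00025)); w=np.stack([.99756*X-.06976*Y,.06976*X+.99756*Y,np.full_like(X,z)],-1)
    T=np.linalg.inv(np.array(im["world_from_camera"])); p=w@T[:3,:3].T+T[:3,3]; f=192/np.tan(np.radians(im["fov_y"]/2))
    return cv2.remap(a,(p[...,0]/p[...,2]*f+im["cx"]).astype(np.float32),(p[...,1]/p[...,2]*f+im["cy"]).astype(np.float32),cv2.INTER_CUBIC).clip(0,255).astype(np.uint8)
o=[]
for c in("top","scene"):
    r=cv2.resize(cv2.cvtColor(rect(c),cv2.COLOR_RGB2BGR),(800,560),interpolation=cv2.INTER_LINEAR)[:300]
    for i in range(0,800,40): cv2.line(r,(i,0),(i,15 if i%80 else 30),(0,255,0),1)
    o.append(r)
cv2.imwrite(f"pics/{sys.argv[1]}.png",np.vstack(o))
E
python3 rect.py e
```

```text
(no output)
```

View pics/e.png

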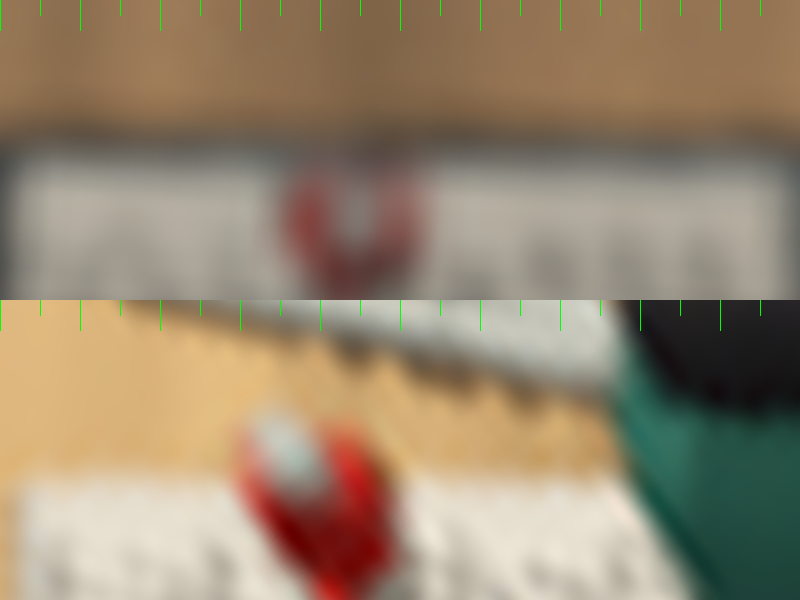

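The index rider spans 280–425 px (8 px/mm) in the top view, with its tip near 350. The window has to move down to show the pointer.

```bash
sed -i 's/\[:300\]/[180:480]/' rect.py; python3 rect.py f
```

```text
(no output)
```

View pics/f.png

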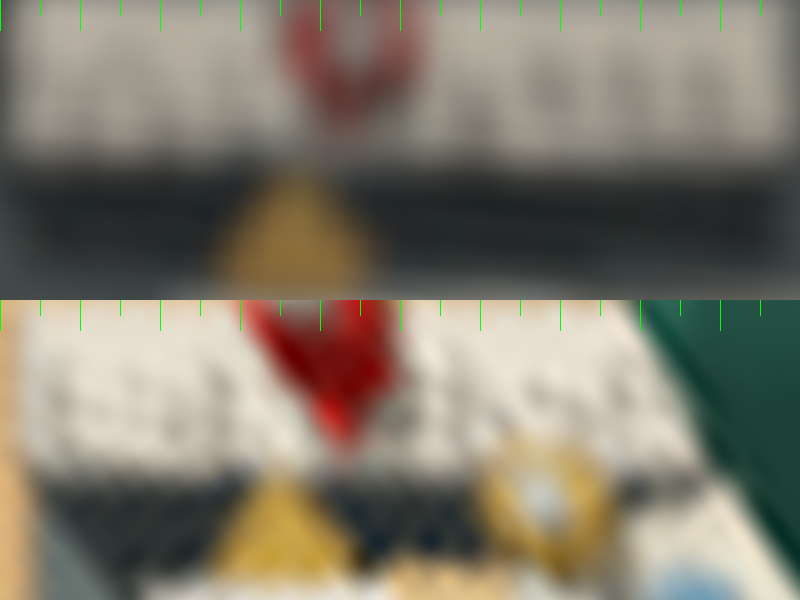

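Pointer apex to index: 51 px (6.4 mm) in the top view, 65 px (8.1 mm) in the scene view, so about 7 mm. I'll turn 306° (6.8 mm).

jog_arm(
  plan="0 0 0 0 -0.212 -0.85 255;0 0 0 0 -0.464 -0.743 255;0 0 0 0 -0.671 -0.563 255;0 0 0 0 -0.812 -0.328 255;0 0 0 0 -0.874 -0.061 255;0 0 0 0 0 0 255;0 0 0 0 0 0 255",
)

```text
time_s: 14.13
position: [0.4475, -0.0181, 0.0748]
tool_rot: [[-0.998, -0.069, -0.0], [-0.069, 0.998, -0.001], [0.0, -0.001, -1.0]]
ft_force: [-0.0, -3.7, 0.3]
grip_width: 0.0147
gripper_force: 31.6
```

jog_arm(
  plan="0 0 0 0 -0.85 0.212 255;0 0 0 0 -0.743 0.464 255;0 0 0 0 -0.563 0.671 255;0 0 0 0 -0.328 0.812 255;0 0 0 0 -0.061 0.874 255;0 0 0 0 0 0 255;0 0 0 0 0 0 255",
)

```text
time_s: 14.72
position: [0.449, -0.0423, 0.0431]
tool_rot: [[-0.998, -0.07, -0.002], [-0.07, 0.998, 0.001], [0.002, 0.001, -1.0]]
ft_force: [1.2, 1.6, -4.0]
grip_width: 0.015
gripper_force: 31.1
```

jog_arm(
  plan="0 0 0 0 0.212 0.85 255;0 0 0 0 0.464 0.743 255;0 0 0 0 0.671 0.563 255;0 0 0 0 0.812 0.328 255;0 0 0 0 0.874 0.061 255;0 0 0 0 0.85 -0.212 255;0 0 0 0 0.743 -0.464 255;0 0 0 0 0 0 255;0 0 0 0 0 0 255",
)

```text
time_s: 15.47
position: [0.4462, 0.0039, 0.0256]
tool_rot: [[-0.997, -0.071, 0.001], [-0.071, 0.997, -0.001], [-0.001, -0.001, -1.0]]
ft_force: [-1.2, -2.1, 6.0]
grip_width: 0.0148
gripper_force: 32.1
```

```bash
python3 rect.py g
```

```text
(no output)
```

View pics/g.png

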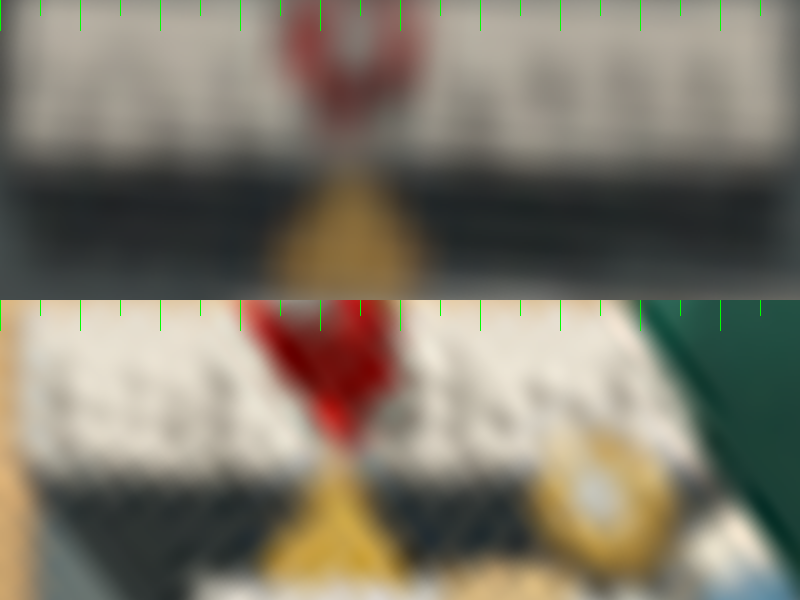

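Pointer and index agree within about 1 mm in both views (349 vs 347 px, 338 vs 346 px). I'll release and lift.

jog_arm(
  plan="0 0 0 0 0 0 150;0 0 0 0 0 0 0;0 0 0 0 0 0 0;0 0 0 0 0 0 0;0 0 0 0 0 0 0;0 0 0 0 0 -3.5 0;0 0 0 0 0 -3.7 0;0 0 0 0 0 -3.7 0;0 0 0 0 0 -3.7 0;0 0 0 0 0 0 255",
)

```text
time_s: 16.9
position: [0.4486, 0.0033, 0.1778]
tool_rot: [[-0.997, -0.07, 0.011], [-0.07, 0.998, -0.003], [-0.011, -0.004, -1.0]]
ft_force: [0.2, -0.6, 0.6]
grip_width: 0.0758
gripper_force: 0.0
```

Run:
```python
from h import *
im=imaging.get_image("top")
D=lambda w:(round(.99756*w[0]+.06976*w[1],4),round(-.06976*w[0]+.99756*w[1],4),round(w[2],4))
print("knob px",D(pt(im,317,162.5,.074)),"pivot px",D(pt(im,303,178,.074)))
for c in("top","scene"):
    if c=="scene": im=imaging.get_image(c)
    for n,z in(("lever_knob",.074),("lever_pivot",.074),("core_bit",0)):
        for r in models.tip_of(c,n)[:2]: print(c,n,round(r["confidence"],2),np.round(r["at"],1),D(pt(im,*r["at"],z)))
    P=cloud(im); x,y,z=P[...,0],P[...,1],P[...,2]; k=P[(x>.64)&(x<.75)&(y<-.14)&(y>-.25)&(z>.02)&(z<.1)]; print(len(k),[D(a) for a in (k.min(0),k.max(0),k.mean(0))])
print(D(env.observe()["position"]))
```

```text
knob px (np.float64(0.6066), np.float64(-0.181), np.float64(0.074)) pivot px (np.float64(0.5599), np.float64(-0.1319), np.float64(0.074))
top lever_knob 0.47 [315.9 164.4] (np.float64(0.6007), np.float64(-0.177), np.float64(0.074))
top lever_pivot 0.87 [304.3 178. ] (np.float64(0.5596), np.float64(-0.136), np.float64(0.074))
top core_bit 0.39 [328.9 145.3] (np.float64(0.6732), np.float64(-0.2378), np.float64(0.0))
71 [(np.float64(0.6676), np.float64(-0.2544), np.float64(0.0227)), (np.float64(0.6972), np.float64(-0.2307), np.float64(0.073)), (np.float64(0.6802), np.float64(-0.241), np.float64(0.0454))]
scene lever_knob 0.62 [229.8 266.3] (np.float64(0.6058), np.float64(-0.1798), np.float64(0.074))
scene lever_pivot 0.84 [229.3 240. ] (np.float64(0.5539), np.float64(-0.1219), np.float64(0.074))
scene core_bit 0.6 [229.5 264.9] (np.float64(0.5714), np.float64(-0.1484), np.float64(0.0))
scene core_bit 0.53 [236.9 316.1] (np.float64(0.6796), np.float64(-0.2452), np.float64(0.0))
167 [(np.float64(0.67), np.float64(-0.2588), np.float64(0.02)), (np.float64(0.6994), np.float64(-0.2311), np.float64(0.0765)), (np.float64(0.688), np.float64(-0.2483), np.float64(0.046))]
(np.float64(0.4449), np.float64(-0.0273), np.float64(0.1708))
```

jog_arm(
  plan="0 0 0 0 -3.95 0 255;0 0 0 0 -3.95 0 255;0 0 0 0 -3.95 0 255;0 0 0 0 -3.95 0 255;0 0 0 -3.9 0 0 255;0 0 0 -3.9 0 0 255;0 0 0 -3.9 0 0 255;0 0 0 -3.9 0 0 255;0 0 0 -3.9 0 0 255;0 0 0 0 0 0 255",
)

```text
time_s: 18.13
position: [0.6564, -0.1395, 0.1688]
tool_rot: [[-0.997, -0.072, 0.0], [-0.072, 0.997, 0.001], [-0.0, 0.001, -1.0]]
ft_force: [-0.6, -0.6, -0.3]
grip_width: -0.0
gripper_force: 0.0
```

jog_arm(
  plan="0 0 0 0 0 0 255;0 0 0 0 0 0 255",
)

```text
time_s: 18.3
position: [0.651, -0.14, 0.1706]
tool_rot: [[-0.998, -0.07, -0.002], [-0.07, 0.998, 0.001], [0.002, 0.001, -1.0]]
ft_force: [-0.3, -0.1, 0.4]
grip_width: -0.0001
gripper_force: 0.0
```

jog_arm(
  plan="0 0 0 -0.4 0 0 255;0 0 0 0 0 3.5 255;0 0 0 0 0 3.5 255;0 0 0 0 0 2.5 255;0 0 0 0 0 2 255;0 0 0 0 0 0 255;0 0 0 0 0 0 255",
)

```text
time_s: 18.88
position: [0.6551, -0.14, 0.0571]
tool_rot: [[-0.998, -0.07, -0.001], [-0.07, 0.998, 0.0], [0.001, 0.0, -1.0]]
ft_force: [0.5, -0.1, 0.7]
grip_width: -0.0001
gripper_force: 0.0
```

jog_arm(
  plan="0 0 0 1 0 0 255;0 0 0 1 0 0 255;0 0 0 1 -0.2 0 255;0 0 0 1 -0.2 0 255;0 0 0 1 0 0 255;0 0 0 1 0 0 255;0 0 0 1 0 0 255;0 0 0 0.5 0 0 255;0 0 0 0 0 0 255;0 0 0 0 0 0 255",
)

```text
time_s: 19.72
position: [0.5814, -0.1493, 0.0579]
tool_rot: [[-0.998, -0.07, 0.001], [-0.07, 0.998, -0.001], [-0.001, -0.001, -1.0]]
ft_force: [0.4, 0.9, 0.3]
grip_width: -0.0
gripper_force: 0.0
```

jog_arm(
  plan="0 0 0 0.7 0 0 255;0 0 0 0.6 0 0 255;0 0 0 0.4 0 0 255;0 0 0 0 0 0 255;0 0 0 0 0 0 255",
)

```text
time_s: 20.13
position: [0.5636, -0.1504, 0.0566]
tool_rot: [[-0.998, -0.07, -0.001], [-0.07, 0.998, 0.0], [0.001, 0.0, -1.0]]
ft_force: [-0.1, 0.3, -0.3]
grip_width: 0.0
gripper_force: 0.0
```

jog_arm(
  plan="0 0 0 0.3 0 0 255;0 0 0 0.3 0 0 255;0 0 0 0 0 0 255;0 0 0 0 0 0 255",
)

```text
time_s: 20.47
position: [0.558, -0.1508, 0.0567]
tool_rot: [[-0.998, -0.07, -0.0], [-0.07, 0.998, -0.0], [0.0, 0.0, -1.0]]
ft_force: [1.0, 0.5, 0.3]
grip_width: 0.0001
gripper_force: 0.6
```

jog_arm(
  plan="0 0 0 0.4 0 0 255;0 0 0 0.3 0 0 255;0 0 0 0 0 0 255;0 0 0 0 0 0 255",
)

```text
time_s: 20.8
position: [0.5507, -0.1512, 0.0567]
tool_rot: [[-0.998, -0.07, -0.001], [-0.07, 0.998, 0.0], [0.001, 0.0, -1.0]]
ft_force: [0.4, 0.8, 0.9]
grip_width: -0.0
gripper_force: 0.4
```

jog_arm(
  plan="0 0 0 0.3 0 0 255;0 0 0 0 0 0 255;0 0 0 0 0 0 255",
)

```text
time_s: 21.05
position: [0.5481, -0.1513, 0.0568]
tool_rot: [[-0.998, -0.07, -0.0], [-0.07, 0.998, 0.0], [0.0, 0.0, -1.0]]
ft_force: [2.1, 1.7, 0.6]
grip_width: -0.0001
gripper_force: 1.1
```

jog_arm(
  plan="0 0 0 0.3 0 0 255;0 0 0 0 0 0 255;0 0 0 0 0 0 255",
)

```text
time_s: 21.3
position: [0.5451, -0.1517, 0.0568]
tool_rot: [[-0.998, -0.07, -0.0], [-0.07, 0.998, -0.0], [0.0, -0.0, -1.0]]
ft_force: [1.7, 1.4, 1.1]
grip_width: 0.0001
gripper_force: 1.1
```

jog_arm(
  plan="0 0 0 0.3 0 0 255;0 0 0 0 0 0 255;0 0 0 0 0 0 255",
)

```text
time_s: 21.55
position: [0.544, -0.152, 0.0571]
tool_rot: [[-0.998, -0.07, 0.005], [-0.07, 0.998, -0.001], [-0.005, -0.001, -1.0]]
ft_force: [11.5, 2.8, -2.2]
grip_width: 0.0003
gripper_force: 5.2
```

Against the stop. I'll back off, lift, retreat toward the front, and check.

jog_arm(
  plan="0 0 0 -1.5 0 0 255;0 0 0 0 0 -3.8 255;0 0 0 0 0 -3.8 255;0 0 0 0 0 -3.8 255;0 0 0 0 0 -3.8 255;0 0 0 2 -3.5 0 255;0 0 0 2 -3.5 0 255;0 0 0 2 -3.5 0 255;0 0 0 0 0 0 255;0 0 0 0 0 0 255",
)

```text
time_s: 22.38
position: [0.5033, -0.2613, 0.2083]
tool_rot: [[-0.998, -0.067, -0.002], [-0.067, 0.998, 0.001], [0.002, 0.001, -1.0]]
ft_force: [-0.0, 0.5, -0.4]
grip_width: 0.0001
gripper_force: 0.0
```

```bash
python3 rect.py h; python3 see.py i
python3 - <<'E'
import cv2,numpy as np
a=cv2.imread("pics/h.png"); b=cv2.imread("pics/i.png"); a=cv2.resize(a,(400,300)); b=cv2.resize(b,(400,260)); o=np.zeros((300,800,3),np.uint8); o[:,:400]=a; o[:260,400:]=b; cv2.imwrite("pics/j.png",o)
E
```

```text
[ 0.50473478 -0.25967546  0.20876185] [ 0.50198934 -0.7703365  -0.53772942]
```

View pics/j.png

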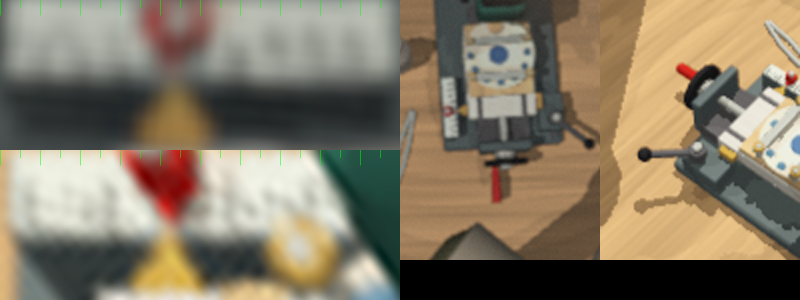

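The lever is back at its front stop (knob at about (589,143) in the top half), the pointer is opposite the index, and the gripper is clear.

```bash
python3 -c "
from rig import job
print(job.close_job())"
```

```text
the job is handed in; nothing more can be done
None
```

I swung the clamp lever loose, cranked the slide until the pointer was within about 1 mm of the red index, swung the lever back to its tight stop, released everything and handed the job in; no verdict came back.

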